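# White calibration with the measuring key held half down

## Task

Turn the four-coloured calibration block on the reader's plate so that its white face looks at the reader's measuring nose, bring it upright against the nose, flush and centred on it, and let go of it. Then press the blue measuring key half way down (8 mm of its 16 mm) with the fingers and keep it there: the program finishes while still holding the key half down. Never press the key through to its stop (that would overwrite the stored value), and leave the other things on the desk where they are.

Things in the scene. Friction and masses are not known exactly. Their poses are not given: they have to be found in the camera images.
- reader: reflectance reader fixed on the desk, yaw within 0.3: grey plate 170 x 100 mm, 10 mm thick; at its +x end a white head 100 mm wide, 82 mm tall, front face at x = +47 mm. From the head a round steel nose (24 mm diameter) sticks out to x = +35 mm at y = 0, axis 40 mm above the desk. Origin: on the desk under the plate's middle; x points along the plate to the head
- window (a point): centre of the flat end of the measuring nose, 40 mm above the desk; axes as reader
- cal_block: loose block 30 x 30 x 60 mm tall, about 0.14 kg, upright on the plate (top 70 mm above the desk), about 80 mm from the nose. Origin: centre of its underside. Sides: +x white, +y green, -x grey, -y blue; black top with a white bar beside the white side. It starts turned 0.9 to 2.7 rad counter-clockwise from above away from facing the nose. Seated: its axis is 15 mm from the nose's end
- white_face (a point): centre of the white face of the block: 15 mm along the block's +x from its axis, 30 mm above its underside; axes as cal_block
- key_pod: grey box 62 x 62 x 36 mm, fixed on the desk, with a black collar (46 mm diameter, top 41 mm above the desk) from which the round blue key rises. Origin: on the desk under its centre, on the key's axis. It stands either in front of the photometer or to the right of it
- read_key (a joint): travel of the blue spring key in m: 0 up, 0.016 at its stop; grows as it is pressed down. Its spring pushes back with 2 N at first, 5 N half way (0.008) and 8 N at the stop, and lifts the key when released
- key_top (a point): centre of the key's flat round top (34 mm diameter): 63 mm above the desk when up, 55 mm half way, 47 mm at the stop (22, 14 and 6 mm above the collar). A white ring 2 mm wide runs round the key, its middle 14 mm below the top: half way down it is just level with the collar's top
- petri_dish: glass dish, 64 mm diameter, 17 mm high, on the desk in the place where the key pod does not stand; leave alone. Origin: centre of its underside
- wash_bottle: pale wash bottle with a red spout, 158 mm high, to the right; leave alone. Origin at its underside
- brown_dropper: brown dropper bottle, 30 mm diameter, 97 mm high; leave alone. Origin at its underside
- white_vial: white vial with a blue cap, 26 mm diameter, 58 mm high; leave alone. Origin at its underside
- red_stopper: red rubber stopper, 24 mm diameter, 25 mm high; leave alone. Origin at its underside
Mind the look-alikes: they are no part of the job. What is shaped like the cal_block but orange is not meant. There is more than one size of the key_pod; the job needs the smallest.

How it is judged:
By the outcome, as a careful person would: the job done as asked, in the order asked, and still so for the second after the job is handed in, while the arm keeps its last pose, push and grip.
It also fails if it takes over 45 s, if anything falls off the work surface, if the arm or the gripper's body presses on something with over 40 N, if the wrist force passes 120 N, or if a joint passes its speed limit or range.

## Robot

A 6-joint arm with a two-finger parallel gripper is mounted at the origin on a cart in front of the work surface, level with it; the furniture and walls round the work are solid. World frame = base frame: x ahead of the robot, y to its left, z up, the work surface at z = 0. Lengths are in m, angles in rad, forces in N, time in s.
With the tool pointing down it reaches from about 0.4 to 0.825 m from the base axis. Payload 7 kg.
Tool frame: the origin (TCP) lies on the front face of the gripper's body, between the roots of the fingers; the fingertips stand 66 mm ahead of it and the grasp point (between the pads) lies 47 mm ahead of it; z points along the fingers, y is the line along which they close (so a half turn about z gives the same grasp; the last joint's range is limited). The gripper opens to 88 mm and grips with 3 to 60 N. Pads are 19 mm wide; open, the fingers measure 130 mm over their backs; the gripper's body (78 mm by 193 mm) begins 47 mm behind the grasp point.
Start: joints at [1.516, 0.359, 0.012, 0, -1.224, -0.288], TCP at [0.227, 0.636, 0.292] pointing down, gripper open.
Joint ranges: [-3.07, 3.07], [-1.43, 2.12], [-1.02, 1.25], [-3.03, 1.67], [-3.05, -0], [-3.03, 3.03]. Speed limits (rad/s): [2.39, 2.39, 3.01, 3.14, 3.14, 3.14].

## Interface

Orientations are given as a unit quaternion [x, y, z, w].
In Python, from bench import * gives the robot as it stands. The module is installed in compiled form; this text tells all that it offers.
- The arm moves only by the tool jog_arm, never from a script. Its argument "plan" is a list of rows, each an object with "slide": the shift along the tool's x, y, z in mm, a list of three; "twist": the turn, a rotation vector about the tool's x, y, z in degrees, a list of three; "grip": the opening, from -1 (shut) to 1 (fully open). A call has 1 to 12 rows; each row shifts and turns the commanded pose from where the row before left it, along the tool's axes as they then stand; what a row does not reach is not made up. A row lasts 1/8 s, in which the tool goes at most 62.5 mm and 10.7 degrees, less where a joint would pass 70% of its speed; a pose out of reach is approached as far as the arm can. A call is refused whole if a number of a shift passes 62.5 or a number of a turn 10.7, either way. A call with a gripper value outside its range is refused whole. The fingers move at their own pace and stop on an object; "squeeze" is the grip in N (left out, the last holds). Time passes only in rows, so rows that do not move let the fingers close. It gives the time, the measured TCP pose, the force, the opening and the grip force at its end, in the units of the state.
- observe(): the state, without advancing time (a new reading comes with each control period).
- snapshot(name): name is "side" or "top"; returns the picture (480x640x3 uint8, red, green, blue); there is no depth.
- calibration(name): a dict with "fx", "fy", "cx", "cy" (pixels), "rvec" (rotation vector, rad) and "tvec" (3), from world to camera coordinates, as OpenCV has them. Camera axes: x right, y down, z forward; pixel columns grow to the right and rows downward; lengths in m; the calibration is good to about 2 mm. A picture is of the moment at which its call begins. calibration takes no time and is no camera call.
- finish_job(): hands the job in; it is judged then, once.
The state is a dict: "clock": time; "qpos": joint angles; "qd": joint speeds; "effort": joint torques, N m; "ee_pos": TCP position; "orientation": TCP orientation; "wrist_force": force on the tool from outside, world axes, zero at the start; "ft_torque": the same for the moment, N m; "grip_width": finger opening in m; "gripper_force": force on a finger pad.
Only numpy, scipy, OpenCV 4.12 (cv2) and the standard library are available. Lean on these libraries where they do the work, as an engineer would, in place of code of your own. Each camera call takes 0.05 s, during which the arm holds its last target. There are 200 camera calls.

## Working session

There is one attempt and no reset: what is moved stays moved. The work goes in short steps, Python scripts to look and compute and a tool call to move; the robot and the scene stay as the last step left them, time stands still between calls to the robot, and variables do not carry over. Pictures are saved under pics/ and viewed, at most 10 in all, crops included, and the job is handed in when it is done.

Besides the shell and the picture viewer there is one more tool, called as a command line: name --argument value ..., lists and objects as JSON in quotes. jog_arm: Moves the arm, as the interface text tells. Its arguments: {"type":"object","properties":{"plan":{"type":"array"},"squeeze":{"type":"number"}},"required":["plan"]}

```bash
mkdir -p pics
cat > h.py <<'E'
import numpy as np, cv2
from bench import *
def cal(n):
    c=calibration(n); K=np.array([[c['fx'],0,c['cx']],[0,c['fy'],c['cy']],[0,0,1]])
    R=cv2.Rodrigues(np.array(c['rvec'],float))[0]; t=np.array(c['tvec'],float).ravel(); return K,R,t
def ray(n,uv):
    K,R,t=cal(n); d=R.T@np.linalg.solve(K,[uv[0],uv[1],1.]); return -R.T@t,d/np.linalg.norm(d)
def onz(n,uv,z):
    o,d=ray(n,uv); return o+d*(z-o[2])/d[2]
def proj(n,p):
    K,R,t=cal(n); q=K@(R@np.asarray(p,float)+t); return q[:2]/q[2]
def tri(uvs,uvt):
    a,d=ray('side',uvs); b,e=ray('top',uvt)
    s=np.linalg.lstsq(np.c_[d,-e],b-a,rcond=None)[0]; p,q=a+d*s[0],b+e*s[1]; return (p+q)/2,np.linalg.norm(p-q)
def snap(n,f):
    im=snapshot(n)[:,:,::-1].copy(); cv2.imwrite(f,im); return im
E
python3 - <<'E'
from h import *
print(observe())
for n in('side','top'):
    snap(n,f'pics/{n}0.png'); K,R,t=cal(n); print(n,K[0,0],K[1,1],-R.T@t,R[2])
E
```

```text
{'clock': 0.0, 'qpos': array([ 1.51607227e+00,  3.59392521e-01,  1.10476824e-02, -3.26575672e-04,
       -1.22408200e+00, -2.88121169e-01]), 'qd': array([-0.0004027 ,  0.00126398,  0.00059499,  0.00128546,  0.0001737 ,
       -0.00016305]), 'effort': array([ 2.71109166e-03, -5.82714236e+01,  2.93059194e+01,  6.99727759e+00,
        6.92254049e-03, -1.33643566e-04]), 'ee_pos': array([0.22679551, 0.63535715, 0.29121833]), 'orientation': array([ 9.85333262e-01, -1.70639021e-01, -5.75584481e-05,  8.27585977e-04]), 'wrist_force': array([ 0.60983058,  0.33221016, -0.47177067]), 'ft_torque': array([ 0.03898943,  0.01820757, -0.03058131]), 'gripper_force': 0.0, 'grip_width': 0.08748228617624122}
side 492.5797421804557 492.5797421804557 [0.28545573 0.65501413 0.66879718] [ 0.18674127 -0.82882092 -0.52743111]
top 581.4458663943038 581.4458663943038 [ 0.2807301  -0.29056115  1.49920102] [ 0.17025838 -0.01460471 -0.98529122]
```

View pics/side0.png

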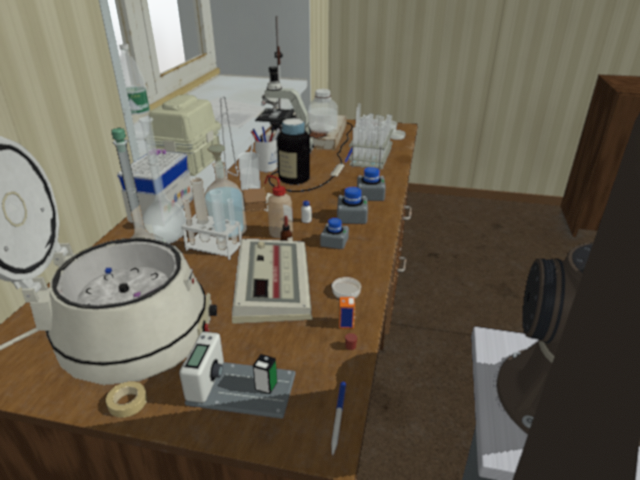

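View pics/top0.png

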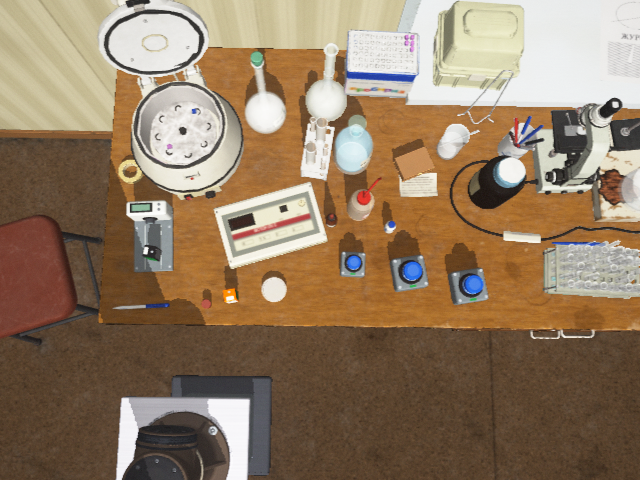

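Side view: the cal_block is on the reader plate at (265,374), and its orange look-alike is at (347,312). Key pods are at (334,235), (352,205) and (372,183), with the dish at (346,288). Top view: block at (152,252), orange block at (230,296), pods at (352,263), (409,271) and (469,286). The smallest pod looks like the one at (352,263), so I'll check that in crops.

Run:
```python
from h import *
s=cv2.imread('pics/side0.png'); t=cv2.imread('pics/top0.png')
up=lambda im,x,y,w,h,k: cv2.resize(im[y:y+h,x:x+w],None,fx=k,fy=k,interpolation=cv2.INTER_CUBIC)
a=up(s,175,325,130,95,6)[:, :780]; 
b=np.hstack([up(t,120,195,60,85,7)[:, :400],up(t,330,240,54,85,7)[:,:378]])
cv2.imwrite('pics/c1.png',a); cv2.imwrite('pics/c2.png',b)
for n in('side','top'):
    print(n,[proj(n,p).round() for p in ([0,0,0],[0.227,0.636,0.292],[.4,0,0],[.6,0,0])])
for n,uv in (('top',(152,252)),('top',(352,263)),('top',(409,271)),('top',(469,286)),('side',(334,228)),('side',(352,195)),('side',(372,176))):
    print(n,uv,onz(n,uv,.06).round(3))
```

```text
side [array([567., 398.]), array([ 469., 1011.]), array([337., 361.]), array([236., 344.])]
top [array([182., 461.]), array([-160.,  368.]), array([190., 297.]), array([193., 221.])]
top (152, 252) [0.507 0.088 0.06 ]
top (352, 263) [ 0.486 -0.412  0.06 ]
top (409, 271) [ 0.468 -0.555  0.06 ]
top (469, 286) [ 0.432 -0.704  0.06 ]
side (334, 228) [ 0.483 -0.382  0.06 ]
side (352, 195) [ 0.47  -0.573  0.06 ]
side (372, 176) [ 0.432 -0.714  0.06 ]
```

View pics/c1.png

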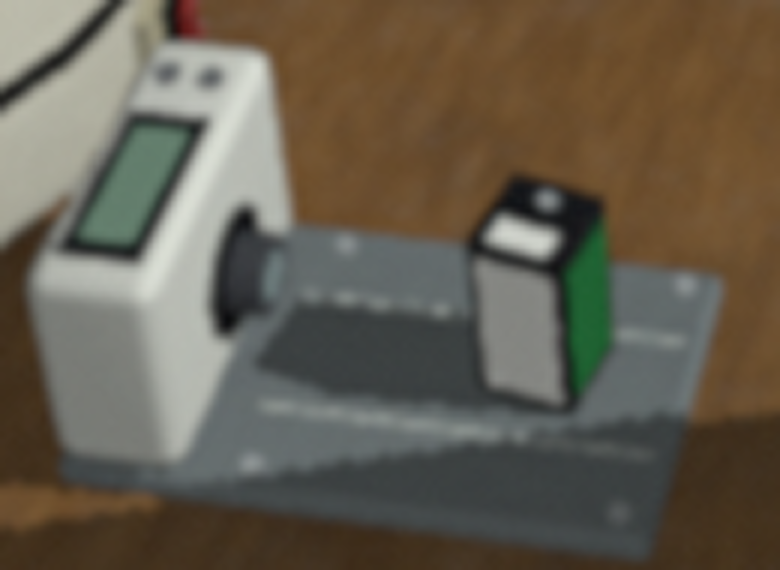

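View pics/c2.png

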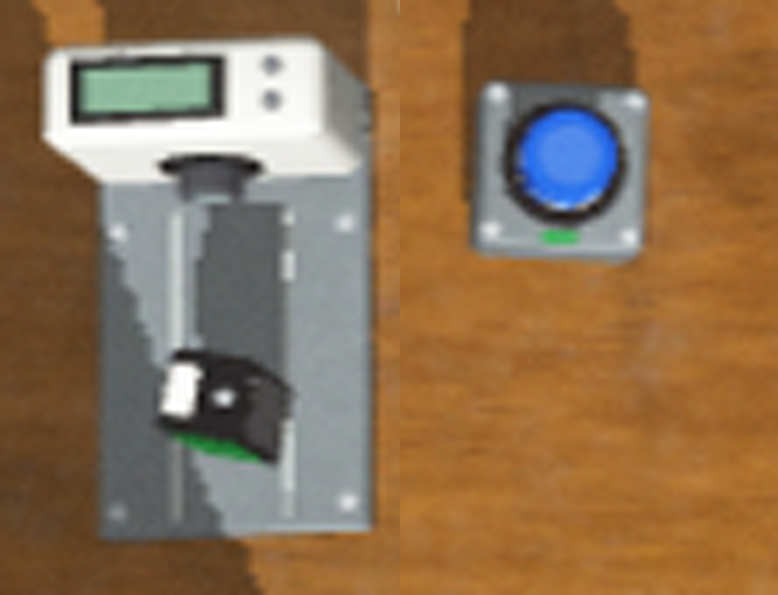

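Side crop: on the plate, the white face points away from the operator, green faces the near end, and the white bar is at crop (520,235). Top crop: bar at (180,388), dot at (224,397), green at the bottom. So white looks roughly to world +y. It is the right block (not the orange one), and the pod at top (352,263) is the smallest.

```bash
cat >> h.py <<'E'
def edge(im,p,q,w=4,n=40):
    "refine a straight edge near p-q: fitted line (point, direction)"
    g=cv2.GaussianBlur(cv2.cvtColor(im,cv2.COLOR_BGR2GRAY),(0,0),.7).astype(np.float32)
    p,q=np.array(p,float),np.array(q,float); d=(q-p)/np.linalg.norm(q-p); m=np.array([-d[1],d[0]])
    s=np.arange(-w,w+.01,.25); P=p+np.linspace(.08,.92,n)[:,None]*(q-p)
    X=(P[:,None]+s[None,:,None]*m).astype(np.float32)
    v=cv2.remap(g,X[...,0],X[...,1],cv2.INTER_CUBIC); G=np.gradient(v,axis=1); sg=np.sign(np.sum(np.median(G,0)[np.argmax(abs(np.median(G,0)))]))
    G=np.clip(G*sg,0,None)**2; o=s[G.argmax(1)]; ok=abs(o-np.median(o))<1.2
    E=(P+o[:,None]*m)[ok].astype(np.float32); l=cv2.fitLine(E,cv2.DIST_HUBER,0,.01,.01).ravel(); return l[2:],l[:2]
def meet(a,b):
    s=np.linalg.solve(np.c_[a[1],-b[1]],b[0]-a[0]); return a[0]+a[1]*s[0]
def cen(mask,u,v,r,k=0):
    m=np.zeros_like(mask); m[v-r:v+r,u-r:u+r]=mask[v-r:v+r,u-r:u+r]; c=max(cv2.findContours(m,cv2.RETR_EXTERNAL,cv2.CHAIN_APPROX_NONE)[0],key=cv2.contourArea); return c
E
cat > m.py <<'E'
from h import *
s=cv2.imread('pics/side0.png'); t=cv2.imread('pics/top0.png')
T=lambda x,y:(120+(x+.5)/7-.5,195+(y+.5)/7-.5); S=lambda x,y:(175+(x+.5)/6-.5,325+(y+.5)/6-.5)
tl=edge(t,T(100,520),T(100,230)); tr=edge(t,T(371,520),T(371,200)); tn=edge(t,T(100,537),T(370,528))
sr=edge(s,S(640,262),S(722,278)); sn=edge(s,S(722,278),S(645,555)); sl=edge(s,S(220,497),S(645,555))
sr=edge(s,S(300,228),S(470,245)) if 0 else sr
A,B=meet(tl,tn),meet(tr,tn); C,D=meet(sl,sn),meet(sr,sn)
print('px',A,B,C,D)
for n,(a,c) in dict(L=(C,A),R=(D,B)).items(): print(n,tri(c if 0 else a,c))
pA,pB=onz('top',A,.01),onz('top',B,.01); print('top',pA,pB,np.linalg.norm(pA-pB))
for nm,l in(('l',tl),('r',tr)):
    a=onz('top',l[0],.01);b=onz('top',l[0]+20*l[1],.01);v=(a-b)[:2];v*=np.sign(v[0]);print('yaw',nm,np.degrees(np.arctan2(v[1],v[0])))
v=(pA-pB)[:2];print('yaw near',np.degrees(np.arctan2(-v[0],v[1])))
pC,pD=onz('side',C,.01),onz('side',D,.01); print('side',pC,pD)
a=onz('side',sl[0],.01);b=onz('side',sl[0]+20*sl[1],.01);v=(a-b)[:2];v*=np.sign(v[0]);print('yaw side l',np.degrees(np.arctan2(v[1],v[0])))
v=(pC-pD)[:2];print('yaw side near',np.degrees(np.arctan2(-v[0],v[1])))
# block bar and dot: brightness-weighted centroids
def wc(im,u,v,r,th):
    g=cv2.cvtColor(im,cv2.COLOR_BGR2GRAY).astype(float)[v-r:v+r+1,u-r:u+r+1]; g=np.clip(g-th,0,None)
    yy,xx=np.mgrid[v-r:v+r+1,u-r:u+r+1]; return np.array([(g*xx).sum(),(g*yy).sum()])/g.sum()
bt,dt=wc(t,146,250,3,90),wc(t,152,252,2,60); ds=wc(s,266,358,2,90)
bs=np.mean([S(x,y) for x,y in((500,213),(563,234),(546,257),(482,242))],0)
print('bar',bt,bs,tri(bs,bt),'dot',dt,ds,tri(ds,dt))
for n,c in(('top',(bt,dt)),('side',(bs,ds))):
    v=(onz(n,c[0],.07)-onz(n,c[1],.07))[:2]; print(n,onz(n,c[0],.07),'blockyaw',np.degrees(np.arctan2(v[1],v[0])),np.linalg.norm(v))
cs=[S(*p) for p in((470,247),(517,178),(605,203),(568,265))]; P=[onz('side',p,.07) for p in cs]; print('top corners side',np.round(P,4).tolist(),np.mean(P,0))
# key tops
for n,im,u,v,r in(('top',t,352,263,15),('side',s,334,227,14)):
    h=cv2.cvtColor(im,cv2.COLOR_BGR2HSV); m=cv2.inRange(h,(100,130,70),(125,255,255)); c=cen(m,u,v,r); e=cv2.fitEllipse(c); print(n,'key',e,onz(n,e[0],.063))
E
python3 m.py
```

```text
px [134.10716 271.33505] [172.05968 270.5497 ] [282.16837 417.80716] [295.89996 371.30203]
L (array([0.46437564, 0.14608585, 0.00065974]), np.float64(0.0016879527015166798))
R (array([0.46724197, 0.04741458, 0.00598334]), np.float64(0.001334864616419442))
top [0.46406789 0.1435149  0.01      ] [0.46740542 0.04661271 0.01      ] 0.0969596573940387
yaw l 3.616096850088124
yaw r 3.127094945005732
yaw near 1.9726150525424768
side [0.46102506 0.15319056 0.01      ] [0.46546256 0.0511047  0.01      ]
yaw side l 3.9387244137893647
yaw side near 2.4889837874366223
bar [145.28506197 250.07153729] [261.70833333 364.        ] (array([0.50956683, 0.10192237, 0.06901106]), np.float64(0.001385869916086609)) dot [151.48640483 251.3021148 ] [265.78857143 357.84      ] (array([0.50710904, 0.0866134 , 0.06862715]), np.float64(0.0006703064235927634))
top [0.51009883 0.10180761 0.07      ] blockyaw 79.48698978581669 0.015746914759429777
side [0.50847815 0.10284479 0.07      ] blockyaw 81.52663806957133 0.01508953511538994
top corners side [[0.5214, 0.1098, 0.07], [0.5172, 0.0818, 0.07], [0.4901, 0.0857, 0.07], [0.4931, 0.1102, 0.07]] [0.50543132 0.09685621 0.07      ]
top key ((353.44293212890625, 261.9299011230469), (13.023932456970215, 13.959095001220703), 45.998233795166016) [ 0.48852199 -0.41548389  0.063     ]
side key ((334.5212097167969, 222.56903076171875), (9.476034164428711, 12.795310974121094), 88.01434326171875) [ 0.48593229 -0.40357979  0.063     ]
```

```bash
cat >> h.py <<'E'
from scipy.spatial.transform import Rotation as Ro
def yaw(): 
    x=Ro.from_quat(observe()['orientation']).as_matrix(); return np.degrees(np.arctan2(x[1,0],x[0,0])),x[:,2]
def plan(pos,yw,n):
    o=observe(); y0,z=yaw(); p=o['ee_pos']; d=(np.array(pos)-p)/n*1e3; tw=-(yw-y0)/n
    print('clock',o['clock'],'tcp',p.round(4),'yaw',round(y0,2),'z',z.round(4),'F',o['wrist_force'].round(1),'twist/row',round(tw,2))
    for i in range(n):
        a=np.radians(y0-tw*i); R=np.array([[np.cos(a),np.sin(a),0],[np.sin(a),-np.cos(a),0],[0,0,-1]]); print((R.T@d).round(1).tolist())
E
python3 -c "
from h import *
plan([.507,.094,.25],-100,11)"
```

```text
clock 0.1 tcp [0.2268 0.6354 0.2913] yaw -19.65 z [-3.0e-04 -1.5e-03 -1.0e+00] F [ 1.  -0.9  0.5] twist/row 7.3
[40.5, 37.8, 3.8]
[45.0, 32.3, 3.8]
[48.8, 26.3, 3.8]
[51.7, 19.9, 3.8]
[53.8, 13.2, 3.8]
[55.1, 6.2, 3.8]
[55.4, -0.8, 3.8]
[54.9, -7.8, 3.8]
[53.4, -14.8, 3.8]
[51.1, -21.4, 3.8]
[48.0, -27.8, 3.8]
```

jog_arm --plan '[{"slide": [40.5,37.8,3.8],"twist": [0,0,7.3],"grip": 0.4},{"slide": [45,32.3,3.8],"twist": [0,0,7.3],"grip": 0.4},{"slide": [48.8,26.3,3.8],"twist": [0,0,7.3],"grip": 0.4},{"slide": [51.7,19.9,3.8],"twist": [0,0,7.3],"grip": 0.4},{"slide": [53.8,13.2,3.8],"twist": [0,0,7.3],"grip": 0.4},{"slide": [55.1,6.2,3.8],"twist": [0,0,7.3],"grip": 0.4},{"slide": [55.4,-0.8,3.8],"twist": [0,0,7.3],"grip": 0.4},{"slide": [54.9,-7.8,3.8],"twist": [0,0,7.3],"grip": 0.4},{"slide": [53.4,-14.8,3.8],"twist": [0,0,7.3],"grip": 0.4},{"slide": [51.1,-21.4,3.8],"twist": [0,0,7.3],"grip": 0.4},{"slide": [48,-27.8,3.8],"twist": [0,0,7.3],"grip": 0.4},{"slide": [0,0,0],"twist": [0,0,0],"grip": 0.4}]' --squeeze 15

```text
clock: 1.6
ee_pos: [0.508, 0.0913, 0.2495]
orientation: [-0.641, 0.768, 0.0, -0.001]
wrist_force: [-0.6, 0.9, -0.2]
grip_width: 0.0612
gripper_force: 0.0
```

```bash
python3 -c "
from h import *
plan([.507,.094,.102],-100,4);print(observe()['grip_width'])"
```

```text
clock 1.6 tcp [0.508  0.0913 0.2495] yaw -100.31 z [-0.0015 -0.001  -1.    ] F [-0.6  0.9 -0.2] twist/row -0.08
[-0.6, 0.4, 36.9]
[-0.6, 0.4, 36.9]
[-0.6, 0.4, 36.9]
[-0.6, 0.4, 36.9]
0.061178169356815616
```

jog_arm --plan '[{"slide": [-0.6,0.4,37],"twist": [0,0,0],"grip": 0.4},{"slide": [-0.6,0.4,37],"twist": [0,0,0],"grip": 0.4},{"slide": [-0.6,0.4,37],"twist": [0,0,0],"grip": 0.4},{"slide": [-0.6,0.4,36],"twist": [0,0,0],"grip": 0.4},{"slide": [0,0,0],"twist": [0,0,0],"grip": 0.4}]'

```text
clock: 2.22
ee_pos: [0.5044, 0.0968, 0.1012]
orientation: [-0.643, 0.765, 0.001, -0.003]
wrist_force: [0.0, 0.6, 0.2]
grip_width: 0.0616
gripper_force: 0.0
```

Run:
```python
from h import *
plan([.507,.094,.102],-100,1)
s=snap('side','pics/s1.png');t=snap('top','pics/t1.png')
up=lambda im,x,y,w,h,k: cv2.resize(im[y:y+h,x:x+w],None,fx=k,fy=k,interpolation=cv2.INTER_CUBIC)
cv2.imwrite('pics/c3.png',up(s,175,325,130,95,6))
```

```text
clock 2.225 tcp [0.5044 0.0968 0.1012] yaw -99.89 z [-0.005  -0.0028 -1.    ] F [0.  0.6 0.2] twist/row 0.11
[2.3, -3.0, -0.8]
```

View pics/c3.png

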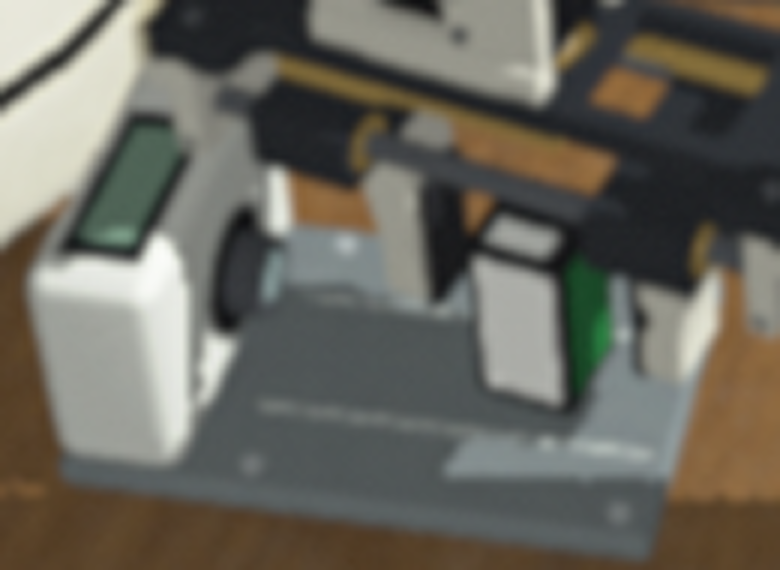

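The side crop shows the block at (530,320) between the open fingers, at (410,230) and (670,310), and not touched. I'll close and lift slightly.

jog_arm --plan '[{"slide": [0,0,0],"twist": [0,0,0],"grip": -0.3},{"slide": [0,0,0],"twist": [0,0,0],"grip": -0.6},{"slide": [0,0,0],"twist": [0,0,0],"grip": -0.6},{"slide": [0,0,0],"twist": [0,0,0],"grip": -0.6},{"slide": [0,0,0],"twist": [0,0,0],"grip": -0.6}]' --squeeze 15

```text
clock: 2.95
ee_pos: [0.5066, 0.0973, 0.1039]
orientation: [-0.643, 0.766, -0.0, 0.0]
wrist_force: [-0.7, 0.2, 5.6]
grip_width: 0.03
gripper_force: 15.0
```

jog_arm --plan '[{"slide": [0,0,-6],"twist": [0,0,0],"grip": -0.6},{"slide": [0,0,0],"twist": [0,0,9.5],"grip": -0.6},{"slide": [0,0,0],"twist": [0,0,9.5],"grip": -0.6},{"slide": [0,0,0],"twist": [0,0,9.5],"grip": -0.6},{"slide": [0,0,0],"twist": [0,0,9.5],"grip": -0.6},{"slide": [0,0,0],"twist": [0,0,9.5],"grip": -0.6},{"slide": [0,0,0],"twist": [0,0,9.5],"grip": -0.6},{"slide": [0,0,0],"twist": [0,0,9.5],"grip": -0.6},{"slide": [0,0,0],"twist": [0,0,9.5],"grip": -0.6},{"slide": [0,0,0],"twist": [0,0,0],"grip": -0.6},{"slide": [0,0,0],"twist": [0,0,0],"grip": -0.6}]'

```text
clock: 4.32
ee_pos: [0.5061, 0.097, 0.1093]
orientation: [-0.037, 0.999, -0.0, -0.0]
wrist_force: [-0.4, 0.6, -1.6]
grip_width: 0.0298
gripper_force: 15.0
```

Run:
```python
from h import *
plan([.507,.0985,.108],-176.5,1)
s=snap('side','pics/s2.png');t=snap('top','pics/t2.png')
up=lambda im,x,y,w,h,k: cv2.resize(im[y:y+h,x:x+w],None,fx=k,fy=k,interpolation=cv2.INTER_CUBIC)
cv2.imwrite('pics/c4.png',np.hstack([up(s,185,335,115,90,5),up(t,120,200,60,90,5)[:,:220]]))
```

```text
clock 4.325 tcp [0.5061 0.097  0.1093] yaw -175.74 z [-4.e-04 -2.e-04 -1.e+00] F [-0.4  0.6 -1.6] twist/row 0.76
[-1.0, 1.4, 1.3]
```

View pics/c4.png

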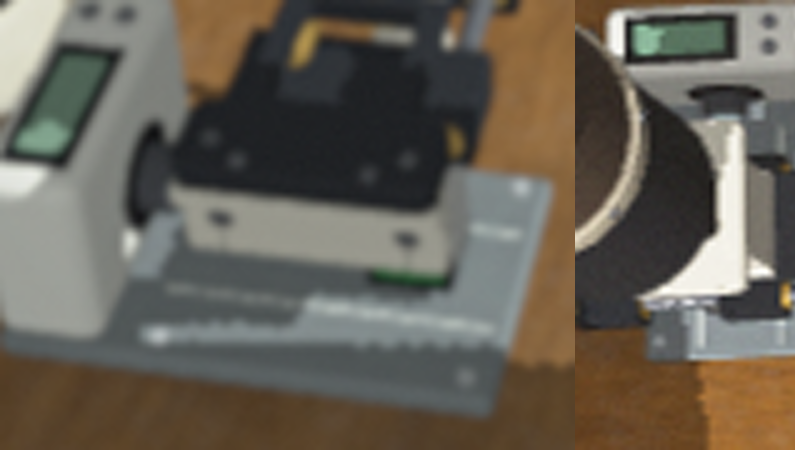

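Side crop: green faces the operator side, at (410,275), and white faces the nose, as wanted. The gripper body hides the rest. Next I advance close to the nose, lower, and push gently.

```bash
python3 -c "
from h import *
plan([.561,.1022,.1092],-176.6,3)"
```

```text
clock 4.425 tcp [0.5062 0.0971 0.1093] yaw -175.81 z [-2.e-04 -1.e-04 -1.e+00] F [-0.5  1.3 -1.7] twist/row 0.26
[-18.4, 0.4, 0.0]
[-18.3, 0.5, 0.0]
[-18.3, 0.5, 0.0]
```

jog_arm --plan '[{"slide": [-18.4,0.4,0],"twist": [0,0,0.8],"grip": -0.6},{"slide": [-18.3,0.4,0],"twist": [0,0,0],"grip": -0.6},{"slide": [-18.3,0.4,0],"twist": [0,0,0],"grip": -0.6},{"slide": [0,0,0],"twist": [0,0,0],"grip": -0.6},{"slide": [0,0,2.5],"twist": [0,0,0],"grip": -0.6},{"slide": [0,0,2.5],"twist": [0,0,0],"grip": -0.6},{"slide": [0,0,0],"twist": [0,0,0],"grip": -0.6},{"slide": [0,0,0],"twist": [0,0,0],"grip": -0.6}]'

```text
clock: 5.42
ee_pos: [0.5609, 0.1017, 0.1045]
orientation: [-0.029, 1.0, 0.0, 0.0]
wrist_force: [-0.2, 0.0, -1.5]
grip_width: 0.03
gripper_force: 15.0
```

jog_arm --plan '[{"slide": [-3,0,0],"twist": [0,0,0],"grip": -0.6},{"slide": [-2,0,0],"twist": [0,0,0],"grip": -0.6},{"slide": [0,0,0],"twist": [0,0,0],"grip": -0.6}]'

```text
clock: 5.8
ee_pos: [0.5663, 0.102, 0.1043]
orientation: [-0.028, 1.0, 0.0, 0.0]
wrist_force: [0.0, -0.7, -1.6]
grip_width: 0.0299
gripper_force: 15.0
```

jog_arm --plan '[{"slide": [-2,0,0],"twist": [0,0,0],"grip": -0.6},{"slide": [0,0,0],"twist": [0,0,0],"grip": -0.6}]'

```text
clock: 6.05
ee_pos: [0.5682, 0.1021, 0.1043]
orientation: [-0.028, 1.0, -0.0, 0.0]
wrist_force: [-0.0, -0.5, -2.5]
grip_width: 0.0301
gripper_force: 15.0
```

jog_arm --plan '[{"slide": [-1.5,0,0],"twist": [0,0,0],"grip": -0.6},{"slide": [0,0,0],"twist": [0,0,0],"grip": -0.6}]'

```text
clock: 6.3
ee_pos: [0.5697, 0.1022, 0.1044]
orientation: [-0.028, 1.0, 0.0, 0.0]
wrist_force: [0.8, -0.5, -2.8]
grip_width: 0.0298
gripper_force: 15.0
```

jog_arm --plan '[{"slide": [-1.5,0,0],"twist": [0,0,0],"grip": -0.6},{"slide": [0,0,0],"twist": [0,0,0],"grip": -0.6}]'

```text
clock: 6.55
ee_pos: [0.5712, 0.1023, 0.1044]
orientation: [-0.028, 1.0, -0.0, 0.0]
wrist_force: [0.0, -0.2, -2.1]
grip_width: 0.0299
gripper_force: 15.0
```

jog_arm --plan '[{"slide": [0,0,0.6],"twist": [0,0,0],"grip": -0.6},{"slide": [0,0,0],"twist": [0,0,0],"grip": -0.6},{"slide": [0,0,0],"twist": [0,0,0],"grip": 0.1},{"slide": [0,0,0],"twist": [0,0,0],"grip": 0.1},{"slide": [0,0,0],"twist": [0,0,0],"grip": 0.1},{"slide": [0,0,-25],"twist": [0,0,0],"grip": 0.1},{"slide": [0,0,-60],"twist": [0,0,0],"grip": 0.1},{"slide": [0,0,-60],"twist": [0,0,0],"grip": 0.1}]'

```text
clock: 7.55
ee_pos: [0.5708, 0.1021, 0.2501]
orientation: [-0.028, 1.0, -0.0, -0.0]
wrist_force: [0.8, 1.5, 0.1]
grip_width: 0.0482
gripper_force: 0.0
```

jog_arm --plan '[{"slide": [20,-60,-20],"twist": [0,0,0],"grip": 0.1},{"slide": [20,-60,0],"twist": [0,0,0],"grip": 0.1},{"slide": [20,-60,0],"twist": [0,0,0],"grip": 0.1},{"slide": [20,-60,0],"twist": [0,0,0],"grip": 0.1},{"slide": [20,-60,0],"twist": [0,0,0],"grip": 0.1},{"slide": [0,-50,0],"twist": [0,0,0],"grip": 0.1},{"slide": [0,0,0],"twist": [0,0,0],"grip": 0.1}]'

```text
clock: 8.43
ee_pos: [0.4923, -0.2493, 0.2673]
orientation: [-0.026, 1.0, -0.0, -0.0]
wrist_force: [-0.2, 1.2, 1.0]
grip_width: 0.0484
gripper_force: 0.0
```

Run:
```python
from h import *
plan([.5712,.1023,.104],-176.6,1)
s=snap('side','pics/s3.png');t=snap('top','pics/t3.png')
up=lambda im,x,y,w,h,k: cv2.resize(im[y:y+h,x:x+w],None,fx=k,fy=k,interpolation=cv2.INTER_CUBIC)
cv2.imwrite('pics/c5.png',np.hstack([up(s,190,335,75,98,6)[:570],up(t,126,190,56,82,7)[:570,:350]]))
```

```text
clock 8.425 tcp [ 0.4923 -0.2493  0.2673] yaw -176.98 z [-4.e-04 -2.e-04 -1.e+00] F [-0.2  1.2  1. ] twist/row -0.38
[-97.3, 347.0, 163.3]
```

View pics/c5.png

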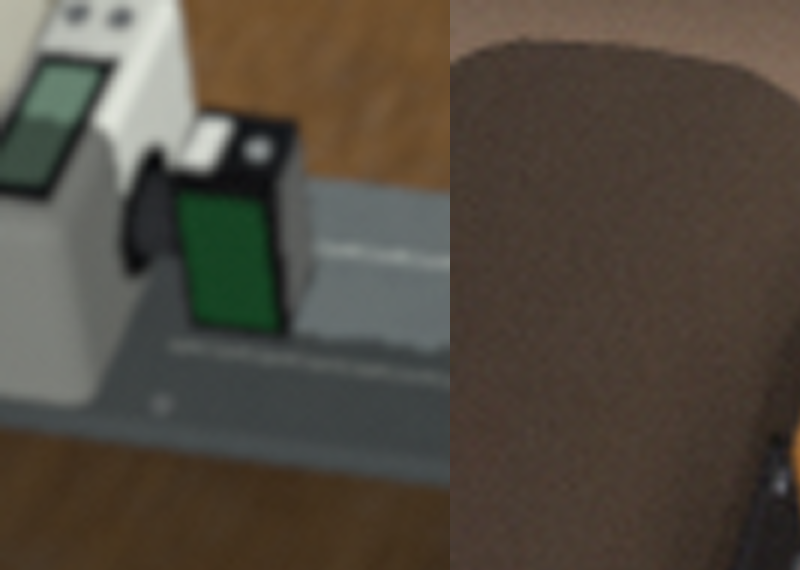

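Side crop: the block stands upright by the nose, green to the operator, with the bar side at the nose around (180,190). The elbow blocks the top view, so I move the arm further right.

jog_arm --plan '[{"slide": [0,-55,0],"twist": [0,0,0],"grip": 0.1},{"slide": [0,-55,0],"twist": [0,0,0],"grip": 0.1},{"slide": [0,-50,0],"twist": [0,0,0],"grip": 0.1},{"slide": [0,0,0],"twist": [0,0,0],"grip": 0.1}]'

```text
clock: 9.02
ee_pos: [0.5023, -0.4076, 0.2666]
orientation: [-0.028, 1.0, 0.0, -0.001]
wrist_force: [-0.8, 0.1, -0.6]
grip_width: 0.0482
gripper_force: 0.0
```

Run:
```python
from h import *
plan([.5712,.1023,.104],-176.6,1)
s=snap('side','pics/s4.png');t=snap('top','pics/t4.png')
up=lambda im,x,y,w,h,k: cv2.resize(im[y:y+h,x:x+w],None,fx=k,fy=k,interpolation=cv2.INTER_CUBIC)
cv2.imwrite('pics/c6.png',np.hstack([up(s,205,350,40,60,9)[:,:360],up(t,129,205,44,60,9)[:,:396]]))
```

```text
clock 9.025 tcp [ 0.5023 -0.4076  0.2666] yaw -176.82 z [-1.1e-03  2.0e-04 -1.0e+00] F [-0.8  0.1 -0.6] twist/row -0.22
[-97.1, 505.3, 162.6]
```

View pics/c6.png

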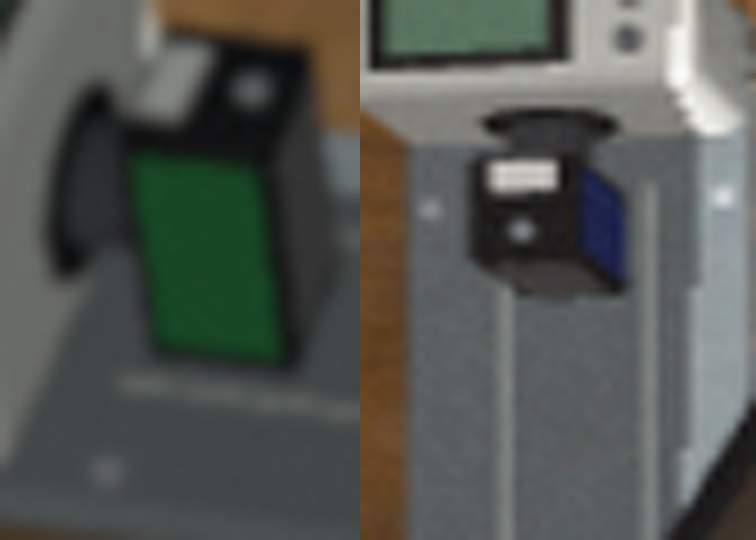

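Side: block upright against or near the nose. Top: guide lines at crop x 505 and 647, bar (523,177), dot (523,230), nose ring centred around x 552. Next I measure the lateral offset sub-pixel.

Run:
```python
from h import *
t=cv2.imread('pics/t4.png'); g=cv2.cvtColor(t,cv2.COLOR_BGR2GRAY).astype(float)
T=lambda x,y:(129+(x-360+.5)/9-.5,205+(y+.5)/9-.5)
# guide lines: ridge centroid per row
L=[]
for x in(505,647):
    P=[]
    for v in range(240,262):
        u0=int(round(T(x,0)[0])); w=g[v,u0-2:u0+3]; w=np.clip(w-np.sort(w)[1],0,None)
        P.append(onz('top',((w*np.arange(u0-2,u0+3)).sum()/w.sum(),v),.01)[:2])
    P=np.array(P); L.append(np.polyfit(P[:,0],P[:,1],1)); print('line',L[-1],np.std(P[:,1]-np.polyval(L[-1],P[:,0])))
el=edge(t,T(409,180),T(409,500)); a,b=onz('top',el[0],.01),onz('top',el[0]+20*el[1],.01); m=(a-b)[1]/(a-b)[0]; print('left edge slope',m,'y at .57',a[1]+m*(.57-a[0]))
c=np.mean(L,0); print('axis slope deg',np.degrees(np.arctan(c[0])),'y at .57',np.polyval(c,.57))
def wc(u,v,r,th):
    u,v=int(round(u)),int(round(v)); w=np.clip(g[v-r:v+r+1,u-r:u+r+1]-th,0,None); yy,xx=np.mgrid[v-r:v+r+1,u-r:u+r+1]; return (w*xx).sum()/w.sum(),(w*yy).sum()/w.sum()
for n,p,r,th in(('dot',T(523,230),2,60),('bar',T(523,177),4,110)):
    q=wc(*p,r,th); P=onz('top',q,.07); print(n,q,P,'lateral',(P[1]-np.polyval(c,P[0])))
# block top left edge and right edge
for n,A,B in(('tl',T(472,165),T(473,255)),('tr',T(580,165),T(581,265))):
    e=edge(t,A,B,2,20); P=onz('top',e[0],.07); Q=onz('top',e[0]+5*e[1],.07); v=(P-Q)[:2]; v*=np.sign(v[0]); print(n,P,'lat',P[1]-np.polyval(c,P[0]),np.degrees(np.arctan2(v[1],v[0])))
# nose sides at z=.04
for A,B in((T(486,118),T(486,130)),): pass
row=[205+(y+.5)/9-.5 for y in(143,)]
v=int(round(row[0])); print('nose row',v,t[v,140:166].mean(1).round().tolist(), t[v-2,140:166].mean(1).round().tolist())
for z in(.04,.052): print([onz('top',(u,v),z)[:2].round(4).tolist() for u in(146,154)])
print('pred nose px', [proj('top',[.5765,np.polyval(c,.5765)+d,.04]).round(2).tolist() for d in(-.012,0,.012)],[proj('top',[.5955,np.polyval(c,.5955)+d,.04]).round(2).tolist() for d in(-.012,0,.012)])
```

```text
line [0.06115626 0.08817341] 0.00016855132978774759
line [0.05477886 0.05034007] 0.00014410568513298344
left edge slope 0.06322555098401357 y at .57 0.15048646584251527
axis slope deg 3.3175840482728365 y at .57 0.10229825255775332
dot (np.float64(146.5242718446602), np.float64(230.1601941747573)) [0.56042615 0.10174671 0.07      ] lateral 3.4271451558320898e-06
bar (np.float64(146.67129337539433), np.float64(223.95394321766562)) [0.57622659 0.10232243 0.07      ] lateral -0.00033676361489198836
tl [0.56361341 0.11649261 0.07      ] lat 0.014564573831227043 8.628507853911414
tr [0.56444486 0.0840054  0.07      ] lat -0.017970834397082247 2.3927679697271285
nose row 220 [125.0, 126.0, 125.0, 116.0, 90.0, 69.0, 52.0, 55.0, 56.0, 57.0, 59.0, 51.0, 52.0, 49.0, 52.0, 60.0, 78.0, 105.0, 105.0, 103.0, 100.0, 101.0, 100.0, 98.0, 94.0, 93.0] [125.0, 118.0, 81.0, 26.0, 29.0, 31.0, 40.0, 43.0, 45.0, 49.0, 49.0, 46.0, 45.0, 38.0, 31.0, 31.0, 29.0, 76.0, 126.0, 127.0, 126.0, 128.0, 126.0, 125.0, 127.0, 177.0]
[[0.5927, 0.1129], [0.593, 0.0926]]
[[0.5901, 0.1096], [0.5904, 0.0894]]
pred nose px [[154.37, 226.34], [149.64, 226.28], [144.92, 226.21]] [[154.36, 219.05], [149.65, 218.98], [144.93, 218.92]]
```

```bash
python3 -c "
from h import *
plan([.5680,.1022,.25],-176.68,9)"
```

```text
clock 9.125 tcp [ 0.5022 -0.4053  0.2671] yaw -176.73 z [-7.e-04  7.e-04 -1.e+00] F [ 0.   0.2 -0.4] twist/row -0.01
[-10.5, 55.9, 1.9]
[-10.5, 55.9, 1.9]
[-10.5, 55.9, 1.9]
[-10.5, 55.9, 1.9]
[-10.5, 55.9, 1.9]
[-10.5, 55.9, 1.9]
[-10.5, 55.9, 1.9]
[-10.6, 55.9, 1.9]
[-10.6, 55.9, 1.9]
```

jog_arm --plan '[{"slide": [-10.5,55.9,1.9],"twist": [0,0,0],"grip": 0.1},{"slide": [-10.5,55.9,1.9],"twist": [0,0,0],"grip": 0.1},{"slide": [-10.5,55.9,1.9],"twist": [0,0,0],"grip": 0.1},{"slide": [-10.5,55.9,1.9],"twist": [0,0,0],"grip": 0.1},{"slide": [-10.5,55.9,1.9],"twist": [0,0,0],"grip": 0.1},{"slide": [-10.5,55.9,1.9],"twist": [0,0,0],"grip": 0.1},{"slide": [-10.5,55.9,1.9],"twist": [0,0,0],"grip": 0.1},{"slide": [-10.5,55.9,1.9],"twist": [0,0,0],"grip": 0.1},{"slide": [-10.5,55.9,1.9],"twist": [0,0,0],"grip": 0.1},{"slide": [0,0,0],"twist": [0,0,0],"grip": 0.1},{"slide": [0,0,0],"twist": [0,0,0],"grip": 0.1},{"slide": [0,0,0],"twist": [0,0,0],"grip": 0.1}]'

```text
clock: 10.62
ee_pos: [0.5671, 0.1011, 0.2508]
orientation: [-0.028, 1.0, 0.0, 0.0]
wrist_force: [0.1, 0.2, -1.0]
grip_width: 0.048
gripper_force: 0.0
```

```bash
python3 -c "
from h import *
plan([.5680,.1022,.104],-176.68,4)"
```

```text
clock 10.625 tcp [0.5671 0.1011 0.2508] yaw -176.74 z [ 2.e-04  1.e-04 -1.e+00] F [ 0.1  0.2 -1. ] twist/row -0.02
[-0.2, 0.3, 36.7]
[-0.2, 0.3, 36.7]
[-0.2, 0.3, 36.7]
[-0.2, 0.3, 36.7]
```

jog_arm --plan '[{"slide": [-0.2,0.3,45],"twist": [0,0,0],"grip": 0.1},{"slide": [-0.2,0.3,45],"twist": [0,0,0],"grip": 0.1},{"slide": [-0.2,0.3,36],"twist": [0,0,0],"grip": 0.1},{"slide": [-0.2,0.3,20],"twist": [0,0,0],"grip": 0.1},{"slide": [0,0,0],"twist": [0,0,0],"grip": 0.1},{"slide": [0,0,0],"twist": [0,0,0],"grip": 0.1}]'

```text
clock: 11.38
ee_pos: [0.569, 0.1023, 0.1056]
orientation: [-0.028, 1.0, 0.0, 0.001]
wrist_force: [-0.3, -0.1, 0.8]
grip_width: 0.0482
gripper_force: 0.0
```

jog_arm --plan '[{"slide": [0,0,0],"twist": [0,0,0],"grip": -0.4},{"slide": [0,0,0],"twist": [0,0,0],"grip": -0.6},{"slide": [0,0,0],"twist": [0,0,0],"grip": -0.6},{"slide": [0,0,0],"twist": [0,0,0],"grip": -0.6}]' --squeeze 8

```text
clock: 11.88
ee_pos: [0.5687, 0.1028, 0.1052]
orientation: [-0.029, 1.0, 0.0, 0.0]
wrist_force: [-1.3, -0.2, 6.2]
grip_width: 0.0302
gripper_force: 8.0
```

jog_arm --plan '[{"slide": [-1,0,0],"twist": [0,0,0],"grip": -0.6},{"slide": [0,0,0],"twist": [0,0,0],"grip": -0.6}]'

```text
clock: 12.12
ee_pos: [0.5693, 0.1028, 0.1052]
orientation: [-0.029, 1.0, -0.0, 0.0]
wrist_force: [-3.3, -0.1, 7.2]
grip_width: 0.0301
gripper_force: 8.0
```

jog_arm --plan '[{"slide": [-1,0,0],"twist": [0,0,0],"grip": -0.6},{"slide": [0,0,0],"twist": [0,0,0],"grip": -0.6}]'

```text
clock: 12.38
ee_pos: [0.5702, 0.1029, 0.1051]
orientation: [-0.029, 1.0, -0.0, -0.0]
wrist_force: [-4.0, 0.3, 7.8]
grip_width: 0.0299
gripper_force: 8.0
```

jog_arm --plan '[{"slide": [-1,0,0],"twist": [0,0,0],"grip": -0.6},{"slide": [0,0,0],"twist": [0,0,0],"grip": -0.6}]'

```text
clock: 12.62
ee_pos: [0.5711, 0.1029, 0.1051]
orientation: [-0.029, 1.0, -0.0, -0.0]
wrist_force: [-4.1, -0.6, 7.6]
grip_width: 0.0301
gripper_force: 8.0
```

jog_arm --plan '[{"slide": [-1,0,-0.3],"twist": [0,0,0],"grip": -0.6},{"slide": [0,0,0],"twist": [0,0,0],"grip": -0.6}]'

```text
clock: 12.88
ee_pos: [0.572, 0.1029, 0.1051]
orientation: [-0.028, 1.0, -0.0, -0.0]
wrist_force: [-4.1, 0.4, 6.4]
grip_width: 0.0298
gripper_force: 8.0
```

jog_arm --plan '[{"slide": [-1,0,0],"twist": [0,0,0],"grip": -0.6},{"slide": [0,0,0],"twist": [0,0,0],"grip": -0.6}]'

```text
clock: 13.12
ee_pos: [0.5731, 0.103, 0.1051]
orientation: [-0.029, 1.0, -0.0, -0.0]
wrist_force: [-3.3, 0.5, 6.3]
grip_width: 0.0299
gripper_force: 8.0
```

jog_arm --plan '[{"slide": [-1,0,0],"twist": [0,0,0],"grip": -0.6},{"slide": [0,0,0],"twist": [0,0,0],"grip": -0.6}]'

```text
clock: 13.38
ee_pos: [0.5735, 0.103, 0.105]
orientation: [-0.028, 1.0, -0.0, -0.001]
wrist_force: [-6.6, 1.6, 7.8]
grip_width: 0.0298
gripper_force: 8.0
```

jog_arm --plan '[{"slide": [-1,0,0],"twist": [0,0,0],"grip": -0.6},{"slide": [0,0,0],"twist": [0,0,0],"grip": -0.6}]' --squeeze 8

```text
clock: 13.62
ee_pos: [0.574, 0.103, 0.1048]
orientation: [-0.028, 1.0, -0.0, -0.001]
wrist_force: [-6.9, 1.8, 7.4]
grip_width: 0.0297
gripper_force: 8.0
```

jog_arm --plan '[{"slide": [0,0,0],"twist": [0,0,0],"grip": 0.1},{"slide": [0,0,0],"twist": [0,0,0],"grip": 0.1},{"slide": [0,0,0],"twist": [0,0,0],"grip": 0.1},{"slide": [0,0,-30],"twist": [0,0,0],"grip": 0.1},{"slide": [0,0,-60],"twist": [0,0,0],"grip": 0.1},{"slide": [0,0,-60],"twist": [0,0,0],"grip": 0.1}]'

```text
clock: 14.38
ee_pos: [0.5753, 0.1029, 0.2562]
orientation: [-0.028, 1.0, -0.0, -0.0]
wrist_force: [1.4, 0.4, 0.1]
grip_width: 0.0479
gripper_force: 0.0
```

```bash
python3 -c "
from h import *
plan([.4872,-.411,.25],-176.68,9)"
```

```text
clock 14.375 tcp [0.5753 0.1029 0.2562] yaw -176.74 z [-8.e-04 -6.e-04 -1.e+00] F [1.4 0.4 0.1] twist/row -0.01
[13.0, -56.5, 0.7]
[13.0, -56.4, 0.7]
[13.0, -56.4, 0.7]
[13.0, -56.4, 0.7]
[13.0, -56.4, 0.7]
[13.0, -56.4, 0.7]
[13.1, -56.4, 0.7]
[13.1, -56.4, 0.7]
[13.1, -56.4, 0.7]
```

jog_arm --plan '[{"slide": [13,-56.4,0.7],"twist": [0,0,0],"grip": -1},{"slide": [13,-56.4,0.7],"twist": [0,0,0],"grip": -1},{"slide": [13,-56.4,0.7],"twist": [0,0,0],"grip": -1},{"slide": [13,-56.4,0.7],"twist": [0,0,0],"grip": -1},{"slide": [13,-56.4,0.7],"twist": [0,0,0],"grip": -1},{"slide": [13,-56.4,0.7],"twist": [0,0,0],"grip": -1},{"slide": [13,-56.4,0.7],"twist": [0,0,0],"grip": -1},{"slide": [13,-56.4,0.7],"twist": [0,0,0],"grip": -1},{"slide": [13,-56.4,0.7],"twist": [0,0,0],"grip": -1},{"slide": [0,0,0],"twist": [0,0,0],"grip": -1},{"slide": [0,0,0],"twist": [0,0,0],"grip": -1},{"slide": [0,0,0],"twist": [0,0,0],"grip": -1}]' --squeeze 10

```text
clock: 15.88
ee_pos: [0.4878, -0.4094, 0.2487]
orientation: [-0.029, 1.0, 0.0, 0.0]
wrist_force: [0.2, -1.0, 0.4]
grip_width: 0.0009
gripper_force: 0.0
```

Run:
```python
from h import *
s=snap('side','pics/s5.png');t=snap('top','pics/t5.png')
g=cv2.cvtColor(t,cv2.COLOR_BGR2GRAY).astype(float)
def wc(u,v,r,th):
    w=np.clip(g[v-r:v+r+1,u-r:u+r+1]-th,0,None); yy,xx=np.mgrid[v-r:v+r+1,u-r:u+r+1]; return (w*xx).sum()/w.sum(),(w*yy).sum()/w.sum()
c=[.05797,.1023-.05797*.57]
P=[]
for u,v,r,th in((147,228,2,60),(147,222,4,110)):
    p=onz('top',wc(u,v,r,th),.07); P.append(p); print(wc(u,v,r,th),p.round(4),'lat',round(p[1]-np.polyval(c,p[0]),4))
v=(P[1]-P[0]); print('block yaw',np.degrees(np.arctan2(v[1],v[0])))
s0=cv2.imread('pics/side0.png'); t0=cv2.imread('pics/top0.png')
up=lambda im,x,y,w,h,k: cv2.resize(im[y:y+h,x:x+w],None,fx=k,fy=k,interpolation=cv2.INTER_CUBIC)
a=np.hstack([up(s,205,350,40,60,5),up(t,129,205,44,60,5)]); b=np.hstack([up(s0,316,210,36,42,10)[:,:360],up(t0,336,246,36,36,10)[:,:360].repeat(1,0) if 0 else cv2.copyMakeBorder(up(t0,336,246,36,36,10),0,60,0,0,cv2.BORDER_CONSTANT)])
a=cv2.copyMakeBorder(a,0,0,0,0,0); H=np.zeros((420,720,3),np.uint8); H[:]=b
I=np.zeros((600,800,3),np.uint8); I[:300*1, :420]=a; I2=cv2.resize(H,(514,300)); I[300:,:514]=I2
cv2.imwrite('pics/c7.png',I); plan([.487,-.411,.2],-176.7,1)
```

```text
(np.float64(146.26609442060087), np.float64(229.60944206008583)) [0.5618 0.1025 0.07  ] lat 0.0006
(np.float64(146.26982011992004), np.float64(223.95136575616255)) [0.5762 0.1033 0.07  ] lat 0.0007
block yaw 3.377969850798828
clock 15.975 tcp [ 0.488  -0.4093  0.2489] yaw -176.64 z [ 5.e-04 -2.e-04 -1.e+00] F [-0.6 -0.1 -0.8] twist/row 0.06
[1.1, -1.7, 48.9]
```

View pics/c7.png

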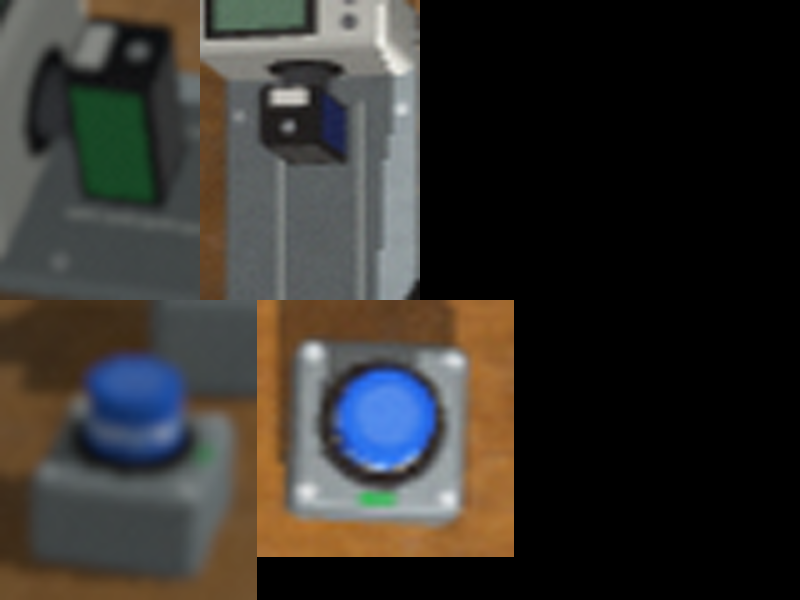

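The block is upright, centred to about 0.6 mm, and its yaw matches the reader. To tell whether it actually touches the nose, I compare its shift between the two releases and triangulate.

Run:
```python
from h import *
G=lambda f: cv2.cvtColor(cv2.imread(f),cv2.COLOR_BGR2GRAY).astype(np.float32)
for n,(x,y,w,h) in dict(side=(222,354,18,30),top=(142,221,16,16)).items():
    a,b=G(f'pics/{n[0]}4.png'),G(f'pics/{n[0]}5.png'); T=a[y:y+h,x:x+w]
    M=np.float32([[1,0,0],[0,1,0]]); cc,M=cv2.findTransformECC(T,b[y-3:y+h+3,x-3:x+w+3],np.float32([[1,0,3],[0,1,3]]),cv2.MOTION_TRANSLATION,(3,200,1e-6))
    d=M[:,2]-3; c=np.array([x+w/2,y+h/3]); z=.06; print(n,cc,d,'world shift mm',((onz(n,c+d,z)-onz(n,c,z))*1e3).round(2))
# block top corners at the white/grey edges from the side view, nose prediction
s=cv2.imread('pics/s4.png'); S=lambda x,y:(205+(x+.5)/9-.5,350+(y+.5)/9-.5)
wl=edge(s,S(133,160),S(158,350),3); print('white-green vertical edge px',[ (wl[0]+wl[1]*k).round(2).tolist() for k in(-8,0,8)])
for z,y in((.07,150),(.04,255)):
    k=(S(0,y)[1]-wl[0][1])/wl[1][1]; print(z,onz('side',wl[0]+wl[1]*k,z).round(4))
print('nose end rim expected px side', [proj('side',[.5857-.001*0,.1033+dy,.04+dz]).round(1).tolist() for dy,dz in((.012,0),(0,.012),(0,-.012))])
```

```text
side 0.9909721057552286 [-0.5002434   0.51279116] world shift mm [0.39 1.29 0.  ]
top 0.9900106639396818 [-0.22592115 -0.1449945 ] world shift mm [0.36 0.59 0.  ]
white-green vertical edge px [[217.3300018310547, 371.1099853515625], [218.97000122070312, 378.95001220703125], [220.60000610351562, 386.7799987792969]]
0.07 [0.5798 0.1239 0.07  ]
0.04 [0.5801 0.1213 0.04  ]
nose end rim expected px side [[217.1, 374.7], [219.0, 364.5], [220.5, 374.5]]
```

The block moved only 0.4 mm while the tool moved 5 mm, so the grip slid and contact isn't certain. I'll confirm by pushing gently from behind with the closed fingers.

```bash
python3 -c "
from h import *
plan([.524,.0997,.23],-176.68,9)"
```

```text
clock 15.975 tcp [ 0.488  -0.4093  0.2489] yaw -176.64 z [ 5.e-04 -2.e-04 -1.e+00] F [-0.6 -0.1 -0.8] twist/row 0.0
[-7.3, 56.2, 2.1]
[-7.3, 56.2, 2.1]
[-7.3, 56.2, 2.1]
[-7.3, 56.2, 2.1]
[-7.3, 56.2, 2.1]
[-7.3, 56.2, 2.1]
[-7.3, 56.2, 2.1]
[-7.3, 56.2, 2.1]
[-7.3, 56.2, 2.1]
```

jog_arm --plan '[{"slide": [-7.3,56.2,2.1],"twist": [0,0,0],"grip": -1},{"slide": [-7.3,56.2,2.1],"twist": [0,0,0],"grip": -1},{"slide": [-7.3,56.2,2.1],"twist": [0,0,0],"grip": -1},{"slide": [-7.3,56.2,2.1],"twist": [0,0,0],"grip": -1},{"slide": [-7.3,56.2,2.1],"twist": [0,0,0],"grip": -1},{"slide": [-7.3,56.2,2.1],"twist": [0,0,0],"grip": -1},{"slide": [-7.3,56.2,2.1],"twist": [0,0,0],"grip": -1},{"slide": [-7.3,56.2,2.1],"twist": [0,0,0],"grip": -1},{"slide": [-7.3,56.2,2.1],"twist": [0,0,0],"grip": -1},{"slide": [0,0,50],"twist": [0,0,0],"grip": -1},{"slide": [0,0,50],"twist": [0,0,0],"grip": -1},{"slide": [0,0,28],"twist": [0,0,0],"grip": -1}]'

```text
clock: 17.48
ee_pos: [0.523, 0.0991, 0.0997]
orientation: [-0.029, 1.0, -0.0, -0.001]
wrist_force: [-0.4, 0.3, 0.2]
grip_width: 0.0003
gripper_force: 0.0
```

jog_arm --plan '[{"slide": [0,0,0],"twist": [0,0,0],"grip": -1},{"slide": [-5,0,0],"twist": [0,0,0],"grip": -1},{"slide": [-5,0,0],"twist": [0,0,0],"grip": -1},{"slide": [-4,0,0],"twist": [0,0,0],"grip": -1},{"slide": [0,0,0],"twist": [0,0,0],"grip": -1}]'

```text
clock: 18.1
ee_pos: [0.5388, 0.0992, 0.1022]
orientation: [-0.028, 1.0, 0.0, 0.001]
wrist_force: [-0.1, -0.4, -0.4]
grip_width: 0.0005
gripper_force: 0.0
```

jog_arm --plan '[{"slide": [-1.5,0,0],"twist": [0,0,0],"grip": -1},{"slide": [-1.5,0,0],"twist": [0,0,0],"grip": -1}]'

```text
clock: 18.35
ee_pos: [0.5413, 0.0993, 0.1016]
orientation: [-0.028, 1.0, -0.0, -0.0]
wrist_force: [-0.8, 0.9, 0.5]
grip_width: 0.0007
gripper_force: 0.0
```

jog_arm --plan '[{"slide": [-1,0,0],"twist": [0,0,0],"grip": -1},{"slide": [-0.5,0,0],"twist": [0,0,0],"grip": -1}]'

```text
clock: 18.6
ee_pos: [0.5425, 0.0993, 0.1015]
orientation: [-0.028, 1.0, -0.0, -0.0]
wrist_force: [-1.6, 0.1, 0.7]
grip_width: 0.0004
gripper_force: 0.7
```

jog_arm --plan '[{"slide": [-1,0,0],"twist": [0,0,0],"grip": -1},{"slide": [-0.5,0,0],"twist": [0,0,0],"grip": -1}]'

```text
clock: 18.85
ee_pos: [0.5443, 0.0995, 0.1016]
orientation: [-0.028, 1.0, -0.0, -0.0]
wrist_force: [-2.1, -1.5, 0.3]
grip_width: 0.0003
gripper_force: 1.2
```

jog_arm --plan '[{"slide": [-1,0,0],"twist": [0,0,0],"grip": -1},{"slide": [0,0,0],"twist": [0,0,0],"grip": -1}]'

```text
clock: 19.1
ee_pos: [0.5444, 0.0994, 0.1014]
orientation: [-0.028, 1.0, -0.0, -0.001]
wrist_force: [-4.7, 1.6, 2.6]
grip_width: 0.0006
gripper_force: 2.6
```

jog_arm --plan '[{"slide": [-1,0,0],"twist": [0,0,0],"grip": -1},{"slide": [0,0,0],"twist": [0,0,0],"grip": -1}]'

```text
clock: 19.35
ee_pos: [0.5445, 0.0993, 0.1012]
orientation: [-0.028, 1.0, -0.0, -0.002]
wrist_force: [-8.8, 1.7, 5.4]
grip_width: 0.0006
gripper_force: 4.4
```

Solid contact: the tool stops at x = 0.5445 while the force rises. I back off straight and go to the key.

jog_arm --plan '[{"slide": [3,0,0],"twist": [0,0,0],"grip": -1},{"slide": [15,0,0],"twist": [0,0,0],"grip": -1},{"slide": [0,0,-40],"twist": [0,0,0],"grip": -1},{"slide": [0,0,-60],"twist": [0,0,0],"grip": -1},{"slide": [0,0,-40],"twist": [0,0,0],"grip": -1},{"slide": [7,-58,0],"twist": [0,0,0],"grip": -1},{"slide": [7,-58,0],"twist": [0,0,0],"grip": -1},{"slide": [7,-58,0],"twist": [0,0,0],"grip": -1},{"slide": [7,-58,0],"twist": [0,0,0],"grip": -1},{"slide": [7,-58,0],"twist": [0,0,0],"grip": -1},{"slide": [7,-58,0],"twist": [0,0,0],"grip": -1},{"slide": [7,-58,0],"twist": [0,0,0],"grip": -1}]'

```text
clock: 20.85
ee_pos: [0.5017, -0.311, 0.2418]
orientation: [-0.028, 1.0, -0.0, 0.0]
wrist_force: [1.8, -0.5, 0.5]
grip_width: 0.0004
gripper_force: 0.0
```

jog_arm --plan '[{"slide": [5,-58,0],"twist": [0,0,0],"grip": -1},{"slide": [5,-46,0],"twist": [0,0,0],"grip": -1},{"slide": [0,0,0],"twist": [0,0,0],"grip": -1},{"slide": [0,0,0],"twist": [0,0,0],"grip": -1}]'

```text
clock: 21.35
ee_pos: [0.4979, -0.4135, 0.2412]
orientation: [-0.028, 1.0, 0.0, -0.0]
wrist_force: [0.6, -0.3, -1.2]
grip_width: 0.0008
gripper_force: 0.0
```

Run:
```python
from h import *
s=snap('side','pics/s6.png');t=snap('top','pics/t6.png')
g=cv2.cvtColor(t,cv2.COLOR_BGR2GRAY).astype(float)
def wc(u,v,r,th):
    w=np.clip(g[v-r:v+r+1,u-r:u+r+1]-th,0,None); yy,xx=np.mgrid[v-r:v+r+1,u-r:u+r+1]; return (w*xx).sum()/w.sum(),(w*yy).sum()/w.sum()
c=[.05797,.1023-.05797*.57]; P=[]
for u,v,r,th in((146,228,2,60),(146,222,4,110)):
    p=onz('top',wc(u,v,r,th),.07); P.append(p); print(wc(u,v,r,th),p.round(4),'lat',round(p[1]-np.polyval(c,p[0]),4))
v=P[1]-P[0]; print('yaw',np.degrees(np.arctan2(v[1],v[0])))
G=lambda f: cv2.cvtColor(cv2.imread(f),cv2.COLOR_BGR2GRAY).astype(np.float32)
for n,(x,y,w,h) in dict(side=(222,354,18,30),top=(142,221,16,16)).items():
    a,b=G(f'pics/{n[0]}5.png'),G(f'pics/{n[0]}6.png'); T=a[y:y+h,x:x+w]
    cc,M=cv2.findTransformECC(T,b[y-3:y+h+3,x-3:x+w+3],np.float32([[1,0,3],[0,1,3]]),cv2.MOTION_TRANSLATION,(3,200,1e-6))
    d=M[:,2]-3; q=np.array([x+w/2,y+h/3]); print(n,cc,'shift mm',((onz(n,q+d,.06)-onz(n,q,.06))*1e3).round(2))
# key top from initial pictures: pixels of crop c7
S=lambda x,y:(316+x*360/257/10-.5,210+(y-300)*1.4/10-.5); T=lambda x,y:(336+(x-257)*1.4/10-.5,246+(y-300)*1.4/10-.5)
ks,kt=S(135,377),T(386,417); print('key',tri(ks,kt),onz('side',ks,.063),onz('top',kt,.063),'pod',)
plan([.487,-.411,.2],-176.7,1)
```

```text
(np.float64(146.275), np.float64(228.79166666666666)) [0.5639 0.1026 0.07  ] lat 0.0006
(np.float64(146.2247340425532), np.float64(222.92087765957447)) [0.5788 0.1036 0.07  ] lat 0.0008
yaw 3.892197327968572
side 0.9880732846159334 shift mm [2.83 0.57 0.  ]
top 0.9856664141634951 shift mm [2.62 0.09 0.  ]
key (array([ 0.48867396, -0.41581666,  0.06258567]), np.float64(7.553036887669806e-05)) [ 0.48849621 -0.41508013  0.063     ] [ 0.48865189 -0.41577675  0.063     ] pod
clock 21.45 tcp [ 0.4984 -0.4128  0.2418] yaw -176.69 z [ 2.e-04  1.e-04 -1.e+00] F [0.1 0.8 0.4] twist/row 0.01
[11.3, 2.5, 41.8]
```

The block is seated: it went 2.7 mm further to the stop, 0.7 mm lateral, yaw fits. Key top is at (0.4887, -0.4157, 0.063), so its half-way TCP height is 0.121.

jog_arm --plan '[{"slide": [9.8,-2.4,40],"twist": [0,0,0],"grip": -1},{"slide": [0,0,35],"twist": [0,0,0],"grip": -1},{"slide": [0,0,16],"twist": [0,0,0],"grip": -1},{"slide": [0,0,5],"twist": [0,0,0],"grip": -1},{"slide": [0,0,0],"twist": [0,0,0],"grip": -1},{"slide": [0,0,0],"twist": [0,0,0],"grip": -1},{"slide": [0,0,0],"twist": [0,0,0],"grip": -1}]'

```text
clock: 22.32
ee_pos: [0.4891, -0.4171, 0.1466]
orientation: [-0.028, 1.0, -0.0, 0.001]
wrist_force: [-0.4, -0.4, -0.7]
grip_width: 0.0004
gripper_force: 0.0
```

jog_arm --plan '[{"slide": [0,0,5],"twist": [0,0,0],"grip": -1},{"slide": [0,0,5],"twist": [0,0,0],"grip": -1},{"slide": [0,0,4],"twist": [0,0,0],"grip": -1},{"slide": [0,0,0],"twist": [0,0,0],"grip": -1},{"slide": [0,0,0],"twist": [0,0,0],"grip": -1}]'

```text
clock: 22.95
ee_pos: [0.4888, -0.4169, 0.1316]
orientation: [-0.028, 1.0, -0.0, -0.0]
wrist_force: [0.4, 0.3, 0.1]
grip_width: 0.0007
gripper_force: 0.0
```

jog_arm --plan '[{"slide": [0,0,2],"twist": [0,0,0],"grip": -1},{"slide": [0,0,2],"twist": [0,0,0],"grip": -1},{"slide": [0,0,1],"twist": [0,0,0],"grip": -1},{"slide": [0,0,0],"twist": [0,0,0],"grip": -1},{"slide": [0,0,0],"twist": [0,0,0],"grip": -1}]'

```text
clock: 23.58
ee_pos: [0.4889, -0.4169, 0.1268]
orientation: [-0.028, 1.0, -0.0, 0.0]
wrist_force: [0.5, 0.2, 2.2]
grip_width: 0.0007
gripper_force: 1.3
```

jog_arm --plan '[{"slide": [0,0,2],"twist": [0,0,0],"grip": -1},{"slide": [0,0,2],"twist": [0,0,0],"grip": -1},{"slide": [0,0,1],"twist": [0,0,0],"grip": -1},{"slide": [0,0,0],"twist": [0,0,0],"grip": -1},{"slide": [0,0,0],"twist": [0,0,0],"grip": -1}]'

```text
clock: 24.2
ee_pos: [0.4889, -0.4169, 0.1217]
orientation: [-0.028, 1.0, -0.0, 0.0]
wrist_force: [1.0, 0.1, 4.2]
grip_width: 0.0008
gripper_force: 2.2
```

Run:
```python
from h import *
F=[];Z=[]
for i in range(6):
    s=snap('side','pics/s7.png') if i==5 else snapshot('side'); o=observe(); F.append(o['wrist_force'][2]); Z.append(o['ee_pos'][2])
print(np.round(F,2),np.mean(F),np.round(Z,4),observe()['clock'])
up=lambda im,x,y,w,h,k: cv2.resize(im[y:y+h,x:x+w],None,fx=k,fy=k,interpolation=cv2.INTER_CUBIC)
cv2.imwrite('pics/c8.png',np.hstack([up(s,314,205,40,48,10),up(cv2.imread('pics/side0.png'),314,205,40,48,10)]))
```

```text
[3.77 5.05 4.65 4.13 4.05 4.29] 4.323478471336742 [0.1218 0.1218 0.1218 0.1218 0.1217 0.1217] 24.5
```

View pics/c8.png

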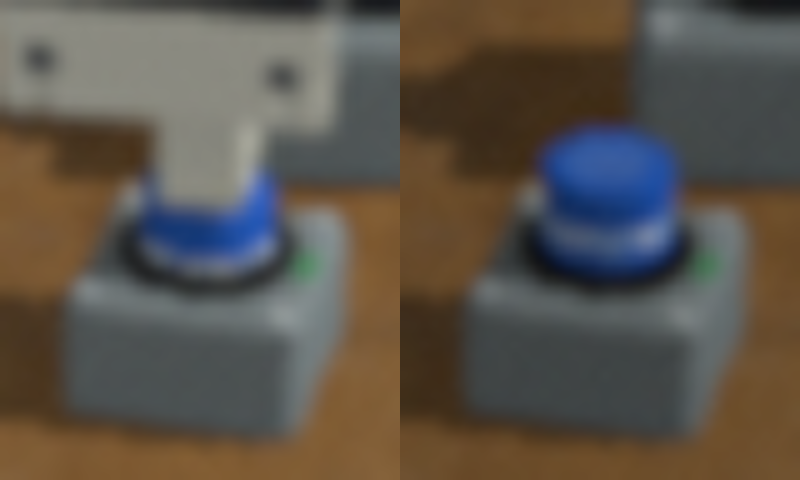

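The crop shows the fingers on the key's centre, with the white ring still just above the collar at (205,262). Position says about 7.3 mm and force about 6.5 mm, so I go 1 mm further.

jog_arm --plan '[{"slide": [0,0,0.5],"twist": [0,0,0],"grip": -1},{"slide": [0,0,0.5],"twist": [0,0,0],"grip": -1},{"slide": [0,0,0],"twist": [0,0,0],"grip": -1},{"slide": [0,0,0],"twist": [0,0,0],"grip": -1}]'

```text
clock: 25.0
ee_pos: [0.4888, -0.4169, 0.1206]
orientation: [-0.028, 1.0, -0.0, 0.0]
wrist_force: [1.0, -0.2, 5.2]
grip_width: 0.0005
gripper_force: 2.4
```

Run:
```python
from h import *
F=[];Z=[]
for i in range(12):
    s=snap('side','pics/s8.png') if i==11 else snapshot('side'); o=observe(); F.append(o['wrist_force'][2]); Z.append(o['ee_pos'][2])
print(np.mean(F),np.std(F),np.mean(Z),observe()['clock'])
# ring: whiteness of the column strip below the fingers, pressed and up; track by column 1-saturation profile
for f in('side0','s7','s8'):
    im=cv2.imread(f'pics/{f}.png'); st=im[224:238,331:338].astype(float).mean(1); print(f,(st[:,2]).round().astype(int).tolist(),st[:,0].round().astype(int).tolist())
print('proj ring z (front, half)',[proj('side',[.4887+.0,-.4157+.017,z]).round(2).tolist() for z in(.049,.041,.063,.055)])
```

```text
4.843158989362526 0.6554702612954768 0.12066997641091741 25.6
side0 [27, 22, 23, 45, 68, 67, 47, 26, 20, 32, 58, 82, 89, 81] [133, 117, 110, 114, 121, 123, 113, 91, 57, 39, 62, 89, 97, 88]
s7 [130, 104, 66, 34, 25, 33, 63, 86, 74, 51, 68, 96, 105, 96] [126, 123, 127, 131, 131, 132, 133, 120, 85, 54, 73, 105, 114, 104]
s8 [136, 120, 85, 45, 26, 28, 40, 53, 47, 43, 69, 97, 105, 96] [127, 125, 125, 129, 131, 133, 130, 114, 79, 52, 74, 104, 114, 104]
proj ring z (front, half) [[332.98, 228.24], [332.94, 230.99], [333.05, 223.39], [333.01, 226.17]]
```

Half of the ring has sunk into the collar, the force is 4.8 N (5 N is half way), and height gives 8.3 mm. The key is half way down, so I hand in.

```bash
python3 -c "
from bench import *
print(finish_job())"
```

```text
the job is handed in; nothing more can be done
None
```

I handed the job in at about 26 s. The block is released upright against the nose with its white face to it, about 0.7 mm off centre. The fingers are holding the smallest pod's key roughly 8 mm down: force suggests 7.6 mm, height 8.3 mm.

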